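Open the label printer by its flush release

ROBOT

A 7-joint arm with a two-finger parallel gripper is mounted at the origin on a cart in front of the work surface, level with it; the furniture and walls round the work are solid. World frame = base frame: x ahead of the robot, y to its left, z up, the work surface at z = 0. Lengths are in m, angles in rad, forces in N, time in s.
With the tool pointing down it reaches from about 0.4 to 0.9 m from the base axis. Payload 5.6 kg.
Tool frame: the origin (TCP) lies midway between the tips of the shut fingers; the grasp point (between the pads) lies 19 mm behind it; z points along the fingers, y is the line along which they close (so a half turn about z gives the same grasp; the last joint's range is limited). The gripper opens to 92 mm and grips with 3 to 60 N. Pads are 20 mm wide; open, the fingers measure 128 mm over their backs; the gripper's body (75 mm by 189 mm) begins 69 mm behind the grasp point.
Start: joints at [1.15, 0.468, -0.012, 1.603, 0.006, 1.071, -0.056], TCP at [0.24, -0.604, 0.215] pointing down, gripper open.
Joint ranges: [-2.53, 2.53], [-0.31, 2.02], [-1.57, 1.55], [0.28, 2.44], [-1.29, 4.43], [0.15, 1.84], [-2.92, 2.92]. Speed limits (rad/s): [2.57, 2.57, 3.14, 3.14, 3.14, 3.14, 3.14].

INTERFACE

Orientations are given as a unit quaternion [x, y, z, w].
In Python, from station import arm gives the robot as it stands.
- The arm moves only by the tool drive_tool, never from a script. Its argument "steps" is a list of rows, each a list of 7 numbers: the shift along the tool's x, y, z normalised to -1 to 1, where 1 is 0.02 m, then the turn, a rotation vector about the tool's x, y, z normalised to -1 to 1, where 1 is 45 degrees, then the gripper's target within -1 to 1 (fully open at 1, half-way at 0, shut at -1). In form: [[dx, dy, dz, rx, ry, rz, hand], ...]. A call has 1 to 10 rows; each row shifts and turns the commanded pose from where the row before left it, along the tool's axes as they then stand; what a row does not reach is not made up. A row lasts 1/12 s, in which the tool goes at most 41.7 mm and 7.16 degrees, less where a joint would pass 70% of its speed; a pose out of reach is approached as far as the arm can. A call with a number of a shift or a turn outside -1 to 1 is refused whole. A call with a gripper value outside its range is refused whole. The fingers move at their own pace and stop on an object; "squeeze" is the grip in N (left out, the last holds). Time passes only in rows, so rows that do not move let the fingers close. It gives the time, the measured TCP pose, the force, the opening and the grip force at its end, in the units of the state.
- arm.read_state(): the state, without advancing time (a new reading comes with each control period).
- arm.capture(name): name is "scene" or "side" or "wrist"; returns a dict with "img" (480x640x3 uint8, red, green, blue), "z_map" (480x640 float32, m along the optical axis (not along the pixel's ray), 0 where there is no reading), "K" (3x3 intrinsics, pixels), "T" (4x4, takes a point from camera to world coordinates); the wrist camera has in their place "tool_from_camera" (4x4, takes a point from camera to tool coordinates, whose origin is the TCP and whose axes are the flange's). Camera axes: x right, y down, z forward; pixel columns grow to the right and rows downward; lengths in m; the calibration is good to about 2 mm. A picture is of the moment at which its call begins: read the wrist's pose just before it.
- arm.job_done(): hands the job in; it is judged then, once.
The state is a dict: "t": time; "joint_pos": joint angles; "joint_velocities": joint speeds; "joint_efforts": joint torques, N m; "tcp_pos": TCP position; "orientation": TCP orientation; "ft_force": force on the tool from outside, world axes, zero at the start; "moment": the same for the moment, N m; "finger_gap": finger opening in m; "grasp_force": force on a finger pad.
Only numpy, scipy, OpenCV 4.12 (cv2) and the standard library are available. Lean on these libraries where they do the work, as an engineer would, in place of code of your own. Each camera call takes 0.05 s, during which the arm holds its last target. There are 200 camera calls.

TASK

The label printer has run out. Feel along the flat strip in front of its cover for the flush, slightly sunken release pad and press it in with your fingertips until the cover springs up, then push the cover right back with the fingers until it rests open against its stop by itself. Nothing is to be picked up: leave the new label roll, the marker pen and the timer beside the printer where they are.

Things in the scene. Friction and masses are not known exactly. Their poses are not given: they have to be found in the camera images.
- printer: Label printer, fixed on the worktop: white case, grey top, 224 (x) x 230 (y) x 97 mm high. Origin: centre of its underside. x points to its back, y to its left, z up; its front faces -x. Top, from front to back: the plain strip (58 mm), then the roll cover (120 mm). White side cheeks 97 mm high, 14 mm thick, flank both.
- strip_mid (a point): Middle of the strip's upper face, 95 mm above the worktop; axes as the printer's. Strip: level, hard, 58 (x) x 200 (y) mm, made of four 50 mm lengths without visible joints, centred at y = -75, -25, +25, +75 mm from here (x = 0). One of them, each time another, not reported, has the release pad at its centre; the others are plain.
- release (a joint): Travel of the release pad: 0 at rest, 0.006 m fully in, straight down; springs back. Pad: same grey as the strip, 42 (x) x 44 (y) mm with fine ribs, its face 3 mm below the strip at rest, 9 mm when fully in. The fingers must fit inside it. Spring about 1.4 N at first, 4 N at the end; frees the cover 3.4 mm in.
- cover (a joint): Cover angle about its hinge at the back: 0 shut (held by a hidden bolt), 2.0 rad back on its stop. When freed, a spring kicks it up to about 1.0 rad within a second and it rests there. Let go between there and 1.5 rad it falls back to 1.0; past 1.6 rad it falls open to the stop and stays. Turns easily (about 1 N at the front edge).
- cover_hinge (a point): Middle of the cover's hinge axis, which runs along the printer's y, 80 mm behind the printer's origin and 89 mm above the worktop; fixed to the printer. The case behind the hinge is 31 mm long and lower than the hinge.
- cover_edge (a point): Middle of the cover's front edge, on the cover: 126 mm ahead of the hinge and 3 mm above it when shut; 66 mm ahead and 108 mm above the hinge once sprung up. The cover is a grey plate with a clear window, 196 mm wide in y, 5 mm thick; small parts under its front reach 25 mm below it.
- label_roll: New roll of labels, loose, standing on end beside the printer: white cylinder 68 mm across, 56 mm high, brown core. Origin: centre of its underside. To be left alone.
- marker: Black marker pen, loose, lying beside the printer, 131 x 15 x 15 mm. Origin: centre of its underside. To be left alone.
- timer: Round wind-up kitchen timer, loose, 64 mm across, 57 mm high, white over red. Origin: centre of its underside. To be left alone.

How it is judged:
On the way, in this order (a step that is already met when the one before it is completed fails the run):
1. the release pad is pressed in with the fingers (value of joint release above 0.0034 m).
2. the cover is pushed back past upright by the fingers (value of joint cover above 1.6 rad).
At the end, for the whole second after the job is handed in: The cover rests open by itself against its stop (over 1.88 of 2.0 rad, still), the release pad has sprung back (less than 1.5 mm in), and label roll, marker and timer are each within 30 mm of where they were (value of joint cover above 1.88 rad and velocity of joint cover between -0.1 and 0.1 rad/s and value of joint release below 0.0015 m and distance of each of label_roll, marker, timer from where it was at the start of the episode below 0.03 m); the robot touches nothing.
It fails at once if the label roll, marker or timer is picked up or pushed more than 30 mm away (distance of any of label_roll, marker, timer from where it was at the start of the episode above 0.03 m).
It also fails if it takes over 42 s, if anything falls off the work surface, if the arm or the gripper's body presses on something with over 40 N, if the wrist force passes 120 N, or if a joint passes its speed limit or range.

## Working session

There is one attempt and no reset: what is moved stays moved. The work goes in short steps, Python scripts to look and compute and a tool call to move; the robot and the scene stay as the last step left them, time stands still between calls to the robot, and variables do not carry over. Pictures are saved under pics/ and viewed, at most 10 in all, crops included, and the job is handed in when it is done.

Besides the shell and the picture viewer there is one more tool, called after "Call:" as name(argument=value, ...), one argument or row to a line, values as JSON. drive_tool: Moves the arm, as the interface text tells. Its arguments: {"type":"object","properties":{"steps":{"type":"array","items":{"type":"array","items":{"type":"number"}}},"squeeze":{"type":"number"}},"required":["steps"]}

```bash
ls; mkdir -p pics; python3 - <<'E'
from station import arm
import cv2,numpy as np
s=arm.read_state();print({k:np.round(v,3).tolist() for k,v in s.items()})
ims=[]
for n in("scene","side"):
    c=arm.capture(n);np.savez(f"pics/{n}0.npz",**c);ims.append(c["img"])
    print(n,c["T"].round(3).tolist(),c["K"].tolist())
cv2.imwrite("pics/a.png",ims[0][...,::-1]);cv2.imwrite("pics/b.png",ims[1][...,::-1])
E
```

```text
pics
{'t': 0.0, 'joint_pos': [1.15, 0.468, -0.012, 1.604, 0.006, 1.071, -0.056], 'joint_velocities': [-0.001, 0.001, 0.0, -0.0, -0.001, -0.0, 0.003], 'joint_efforts': [0.001, -52.057, -0.012, -24.375, -0.057, 0.017, 0.0], 'tcp_pos': [0.239, -0.604, 0.214], 'orientation': [0.982, 0.188, -0.0, -0.001], 'ft_force': [0.823, 0.232, 0.388], 'moment': [0.031, -0.021, -0.003], 'grasp_force': 0.0, 'finger_gap': 0.092}
scene [[-0.869, -0.338, 0.361, 0.206], [-0.494, 0.57, -0.656, 0.559], [0.015, -0.749, -0.663, 0.66], [0.0, 0.0, 0.0, 1.0]] [[455.90734669674686, 0.0, 314.18309198596626], [0.0, 455.90734669674686, 239.52434107054538], [0.0, 0.0, 1.0]]
side [[-0.827, -0.303, 0.474, 0.075], [-0.562, 0.429, -0.707, 0.674], [0.012, -0.851, -0.525, 0.6], [0.0, 0.0, 0.0, 1.0]] [[624.2628261946971, 0.0, 324.1404770393395], [0.0, 624.2628261946971, 234.34350623346887], [0.0, 0.0, 1.0]]
```

View pics/a.png

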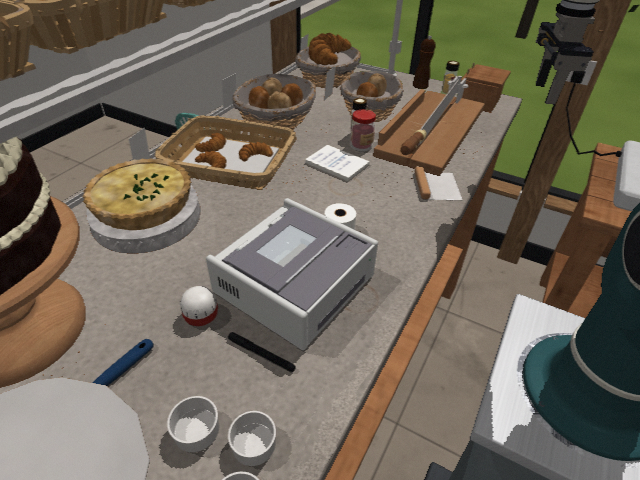

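View pics/b.png

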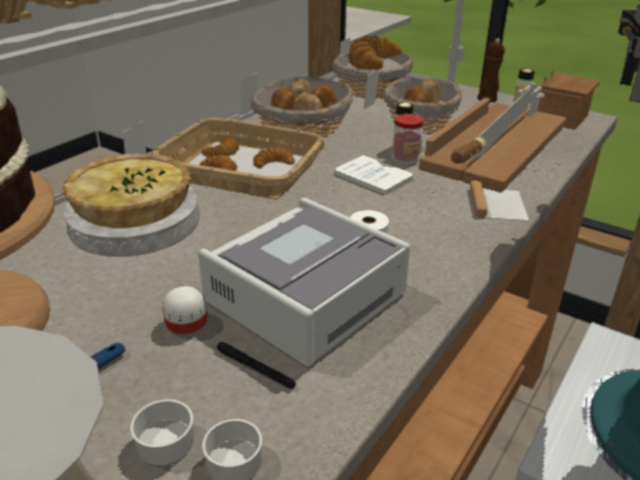

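The printer stands mid-picture with its strip facing the robot: scene view about (290,300) to (370,245), side view about (315,300) to (405,245). The timer and pen are on its left and the roll is on its right rear. I'll fit the printer's pose from depth and look for a 3 mm dip in the strip.

```bash
cat > h.py <<'E'
import numpy as np
def world(c,T=None):
    T=c["T"] if T is None else T
    z=c["z_map"];v,u=np.mgrid[:480,:640];K=c["K"]
    p=np.stack([(u-K[0,2])*z/K[0,0],(v-K[1,2])*z/K[1,1],z],-1)
    w=p@T[:3,:3].T+T[:3,3];w[z==0]=np.nan;return w
E
python3 - <<'E'
import numpy as np,cv2
from h import world
for n,(u0,u1,v0,v1) in {"scene":(200,385,195,350),"side":(195,415,195,360)}.items():
    c=np.load(f"pics/{n}0.npz");w=world(c)
    m=np.zeros((480,640),bool);m[v0:v1,u0:u1]=1
    m&=(w[...,2]>.086)&(w[...,2]<.105)
    P=w[m];r=cv2.minAreaRect((P[:,:2]*1000).astype(np.float32));print(n,r,len(P),np.percentile(P[:,2],[5,50,95]))
    print(cv2.boxPoints(r))
    a=r[2]; 
    # printer yaw: choose in (-45,45)
    yaw=np.deg2rad((a+45)%90-45); R=np.array([[np.cos(yaw),-np.sin(yaw)],[np.sin(yaw),np.cos(yaw)]])
    q=(P[:,:2]-np.array(r[0])/1000)@R
    print("yaw",yaw,q.min(0),q.max(0))
    for y in np.arange(-.11,.12,.01):
        print(round(y,3),[ (round(float(np.median(P[k,2])*1000),1),int(k.sum())) if (k:=(abs(q[:,0]-x)<.01)&(abs(q[:,1]-y)<.005)).sum()>3 else None for x in (-.09,-.07,-.05,0)])
E
```

```text
scene ((532.560302734375, 44.014732360839844), (230.63632202148438, 224.37168884277344), 82.5315933227539) 10272 [0.09049666 0.09726706 0.09978323]
[[406.3372   -55.743294]
 [628.8054   -84.907005]
 [658.78345  143.77277 ]
 [436.3152   172.93646 ]]
yaw -0.1303482863958738 [-0.1121858  -0.11531816] [0.11218592 0.1153182 ]
-0.11 [(97.9, 35), (97.6, 37), (97.9, 33), (97.8, 33)]
-0.1 [(95.7, 46), (95.2, 47), (95.7, 44), (96.9, 25)]
-0.09 [(93.8, 40), (93.4, 39), (95.9, 41), (98.8, 33)]
-0.08 [(94.0, 34), (93.8, 38), (96.2, 39), (99.1, 37)]
-0.07 [(93.7, 34), (93.6, 38), (95.8, 45), (98.7, 35)]
-0.06 [(94.2, 37), (93.5, 32), (96.3, 40), (98.7, 35)]
-0.05 [(96.3, 38), (95.9, 38), (96.3, 39), (98.3, 41)]
-0.04 [(96.4, 42), (96.4, 41), (96.7, 41), (97.8, 36)]
-0.03 [(96.5, 46), (96.5, 42), (96.2, 40), (97.7, 38)]
-0.02 [(96.3, 46), (96.4, 45), (96.5, 45), (97.8, 40)]
-0.01 [(96.6, 44), (96.5, 42), (96.5, 43), (97.5, 37)]
-0.0 [(96.5, 45), (96.5, 46), (96.7, 45), (98.3, 40)]
0.01 [(96.4, 49), (96.5, 47), (96.3, 48), (97.4, 40)]
0.02 [(96.4, 51), (96.2, 50), (96.9, 48), (97.6, 45)]
0.03 [(96.3
[... 1343 characters left out ...]
 [(94.6, 56), (94.5, 60), (94.8, 56), (95.9, 44)]
-0.0 [(94.6, 60), (94.5, 57), (94.8, 55), (96.1, 47)]
0.01 [(94.5, 59), (94.6, 56), (95.0, 62), (96.2, 55)]
0.02 [(94.4, 62), (94.5, 58), (95.2, 60), (96.0, 46)]
0.03 [(94.5, 58), (94.5, 65), (94.8, 59), (96.2, 56)]
0.04 [(94.5, 63), (94.3, 62), (94.8, 70), (95.7, 56)]
0.05 [(94.6, 62), (94.3, 60), (94.9, 64), (97.0, 43)]
0.06 [(94.5, 67), (94.6, 65), (95.0, 68), (97.4, 56)]
0.07 [(94.4, 67), (94.4, 66), (94.8, 70), (97.0, 57)]
0.08 [(94.5, 64), (94.4, 66), (94.8, 66), (97.0, 61)]
0.09 [(94.5, 75), (94.3, 69), (94.7, 74), (96.5, 78)]
0.1 [(94.2, 57), (94.4, 58), (94.9, 55), (95.4, 43)]
0.11 [(94.8, 133), (95.0, 122), (94.3, 123), (94.3, 106)]
```

Call:
drive_tool(
  steps=[
    [0,0,0,0,0,0.15,-1],
    [0,0,0,0,0,0.15,-1],
    [0,0,0,0,0,0.15,-1],
    [0,0,0,0,0,0.15,-1],
    [0.3,-1,0,0,0,0.04,-1],
    [0.3,-1,0,0,0,0,-1],
    [0.3,-1,0,0,0,0,-1],
    [0.3,-1,0,0,0,0,-1],
    [0.3,-1,0,0,0,0,-1],
    [0.3,-1,0,0,0,0,-1],
  ],
  squeeze=5,
)

```text
t: 0.93
tcp_pos: [0.29, -0.4881, 0.2142]
orientation: [0.998, -0.062, -0.0, -0.0]
ft_force: [0.2, -0.3, 0.0]
finger_gap: 0.0274
grasp_force: 0.0
```

Call:
drive_tool(
  steps=[
    [0.3,-1,0,0,0,0,-1],
    [0.3,-1,0,0,0,0,-1],
    [0.3,-1,0,0,0,0,-1],
    [0.3,-1,0,0,0,0,-1],
    [0.3,-1,0,0,0,0,-1],
    [0.3,-1,0,0,0,0,-1],
    [0.3,-1,0,0,0,0,-1],
    [0.3,-1,0,0,0,0,-1],
    [0.3,-1,0,0,0,0,-1],
    [0.3,-1,0,0,0,0,-1],
  ],
)

```text
t: 1.77
tcp_pos: [0.3743, -0.2973, 0.2143]
orientation: [0.998, -0.062, -0.0, -0.0]
ft_force: [-0.3, 0.5, 0.7]
finger_gap: 0.0002
grasp_force: 0.0
```

Call:
drive_tool(
  steps=[
    [0.1,-1,0,0,0,0,-1],
    [0.1,-1,0,0,0,0,-1],
    [0.1,-1,0,0,0,0,-1],
    [0.1,-1,0,0,0,0,-1],
    [0,0,0,0,0,0,-1],
  ],
)

```text
t: 2.18
tcp_pos: [0.3928, -0.2162, 0.2144]
orientation: [0.998, -0.06, -0.0, -0.001]
ft_force: [0.3, 0.9, -0.1]
finger_gap: 0.001
grasp_force: 0.0
```

```bash
python3 - <<'E'
import numpy as np
from h import world
for n,ctr,yaw in(("scene",(.5326,.044),-.1303),("side",(.532,.0427),-.1225)):
    w=world(np.load(f"pics/{n}0.npz"));P=w[(w[...,2]>.08)&(w[...,2]<.105)]
    R=np.array([[np.cos(yaw),-np.sin(yaw)],[np.sin(yaw),np.cos(yaw)]]);q=(P[:,:2]-ctr)@R
    print(n,"x prof",[(round(x*1e3),round(float(np.median(P[k,2])*1e3),1)) for x in np.arange(-.114,-.03,.004) if (k:=(abs(q[:,0]-x)<.002)&(abs(q[:,1]+.075)<.015)).any()])
    print(n,"y prof",[(round(x*1e3),round(float(np.median(P[k,2])*1e3),1)) for x in np.arange(-.115,-.04,.004) if (k:=(abs(q[:,1]-x)<.002)&(abs(q[:,0]+.077)<.015)).any()])
E
```

```text
scene x prof [(-110, 92.2), (-106, 96.6), (-102, 96.2), (-98, 96.6), (-94, 93.8), (-90, 93.5), (-86, 93.3), (-82, 93.3), (-78, 93.5), (-74, 93.3), (-70, 93.7), (-66, 93.6), (-62, 93.5), (-58, 93.4), (-54, 95.7), (-50, 96.3), (-46, 96.7), (-42, 98.9), (-38, 99.0), (-34, 98.7)]
scene y prof [(-115, 96.7), (-111, 97.9), (-107, 97.3), (-103, 96.1), (-99, 95.1), (-95, 93.2), (-91, 93.2), (-87, 93.4), (-83, 93.2), (-79, 94.1), (-75, 93.5), (-71, 93.4), (-67, 93.6), (-63, 93.3), (-59, 93.5), (-55, 95.2), (-51, 96.3), (-47, 96.3), (-43, 96.3)]
side x prof [(-114, 85.8), (-110, 89.6), (-106, 94.4), (-102, 94.4), (-98, 94.8), (-94, 91.7), (-90, 91.7), (-86, 91.5), (-82, 91.7), (-78, 91.5), (-74, 91.6), (-70, 91.6), (-66, 91.7), (-62, 91.9), (-58, 91.5), (-54, 93.8), (-50, 94.3), (-46, 95.7), (-42, 97.7), (-38, 97.1), (-34, 97.2)]
side y prof [(-115, 95.4), (-111, 95.9), (-107, 96.1), (-103, 94.9), (-99, 93.4), (-95, 92.3), (-91, 91.5), (-87, 91.4), (-83, 92.0), (-79, 91.6), (-75, 91.6), (-71, 91.6), (-67, 91.9), (-63, 91.5), (-59, 91.5), (-55, 94.1), (-51, 94.5), (-47, 94.4), (-43, 94.6)]
```

The pad is on the rightmost length, y = -75, about world (0.447, -0.023). I'm moving above it.

Call:
drive_tool(
  steps=[
    [0.15,-1,0,0,0,0,-1],
    [0.15,-1,0,0,0,0,-1],
    [0.15,-1,0,0,0,0,-1],
    [0.15,-1,0,0,0,0,-1],
    [0.15,-1,0,0,0,0,-1],
    [0.15,-1,0,0,0,0,-1],
    [0.15,-1,0,0,0,0,-1],
    [0.15,-1,0,0,0,0,-1],
    [0.15,-1,0,0,0,0,-1],
    [0.15,-0.9,0,0,0,0,-1],
  ],
)

```text
t: 3.02
tcp_pos: [0.4468, -0.0269, 0.2144]
orientation: [0.998, -0.063, -0.0, 0.0]
ft_force: [0.2, 0.8, 0.3]
finger_gap: 0.0008
grasp_force: 0.0
```

Call:
drive_tool(
  steps=[
    [0,0,1,0,0,0,-1],
    [0,0,1,0,0,0,-1],
    [0,0,1,0,0,0,-1],
    [0,0,1,0,0,0,-1],
    [0,0,0.7,0,0,0,-1],
    [0,0,0,0,0,0,-1],
    [0,0,0,0,0,0,-1],
  ],
)

```text
t: 3.6
tcp_pos: [0.4462, -0.0278, 0.1201]
orientation: [0.998, -0.063, -0.001, 0.0]
ft_force: [0.0, -0.1, -1.1]
finger_gap: 0.0005
grasp_force: 0.0
```

```bash
python3 - <<'E'
from station import arm
import cv2,numpy as np
s=arm.read_state();print(s["tcp_pos"],s["orientation"],s["ft_force"])
a=arm.capture("side")["img"];b=arm.capture("wrist")["img"]
a=cv2.resize(a[150:360,190:420],(420,384));b=cv2.resize(b,(380,285));b=cv2.copyMakeBorder(b,0,99,0,0,0)
cv2.imwrite("pics/c.png",np.hstack([a,b])[...,::-1])
E
```

```text
[ 0.44620263 -0.02782688  0.12011281] [ 9.98031197e-01 -6.27127323e-02 -9.17911670e-04  3.61073925e-05] [ 0.03714953 -0.09110342 -1.0622179 ]
```

View pics/c.png

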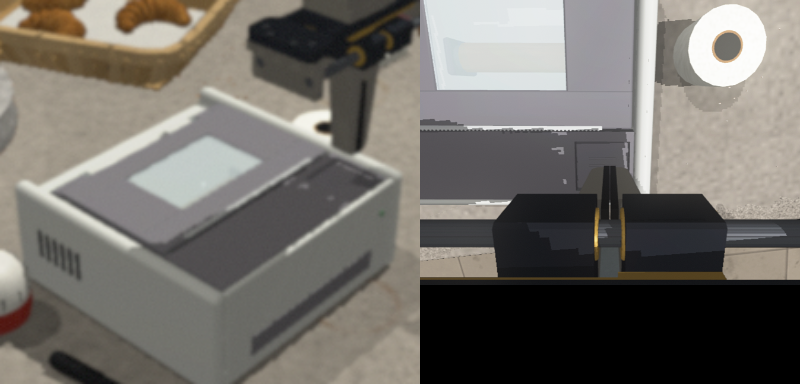

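The wrist view shows the pad outline at (577–630, 142–190) in the strip, with the fingers slightly to its right. I'll measure the offset from wrist depth.

```bash
python3 - <<'E'
from station import arm
import numpy as np
from h import world
s=arm.read_state();c=arm.capture("wrist");w=world(c,c["tool_from_camera"]).reshape(-1,3)
w=w[(w[:,2]>.015)&(w[:,2]<.035)]
for nm,a,b,lo,hi in(("y at x~+15",1,0,.011,.018),("x at y-12",0,1,-.02,-.005)):
    k=(w[:,b]>lo)&(w[:,b]<hi);q=w[k]
    print(nm,[(round(v*1e3),round(float(np.median(q[m,2])*1e3),1)) for v in np.arange(-.05,.05,.002) if (m:=abs(q[:,a]-v)<.001).sum()>2])
E
```

```text
y at x~+15 [(-50, 28.8), (-48, 28.8), (-46, 28.8), (-44, 28.7), (-42, 28.6), (-40, 28.9), (-38, 28.6), (-36, 28.7), (-34, 28.8), (-32, 28.7), (-30, 28.7), (-28, 29.2), (-26, 32.0), (-24, 31.7), (-22, 31.7), (-20, 31.6), (-18, 31.7), (-16, 31.8), (-14, 31.8), (-12, 31.7), (-10, 31.8), (-8, 31.9), (-6, 31.5), (-4, 31.7), (-2, 31.6), (0, 31.6), (2, 31.8), (4, 31.8), (6, 31.5), (8, 31.8), (10, 31.8), (12, 31.7), (14, 31.9), (16, 30.1), (18, 28.5), (20, 30.9), (22, 28.4), (24, 27.1), (26, 26.8), (28, 26.7), (30, 27.0), (32, 28.3), (34, 30.9)]
x at y-12 [(-10, 32.0), (-8, 31.7), (-6, 31.7), (-4, 31.8), (-2, 31.8), (0, 31.6), (2, 31.7), (4, 31.8), (6, 31.4), (8, 31.7), (10, 31.7), (12, 31.8), (14, 31.7), (16, 31.7), (18, 31.7), (20, 31.9), (22, 28.9), (24, 28.8), (26, 28.7), (28, 28.7), (30, 29.7), (32, 25.0), (34, 25.5), (36, 26.0), (38, 26.2), (40, 26.1), (42, 26.1), (44, 26.1), (46, 26.1), (48, 26.3)]
```

Pad centre is 5 mm toward the tool's -y and 0 in x. I'll correct for that and go down.

Call:
drive_tool(
  steps=[
    [0,-0.25,0,0,0,0,-1],
    [0,0,0.5,0,0,0,-1],
    [0,0,0.5,0,0,0,-1],
    [0,0,0.2,0,0,0,-1],
    [0,0,0,0,0,0,-1],
    [0,0,0,0,0,0,-1],
  ],
)

```text
t: 4.25
tcp_pos: [0.4468, -0.0223, 0.096]
orientation: [0.998, -0.062, -0.001, -0.0]
ft_force: [0.3, -0.6, -0.2]
finger_gap: 0.0005
grasp_force: 0.0
```

Call:
drive_tool(
  steps=[
    [0,0,0.2,0,0,0,-1],
    [0,0,0,0,0,0,-1],
    [0,0,0,0,0,0,-1],
  ],
)

```text
t: 4.5
tcp_pos: [0.4473, -0.0223, 0.0926]
orientation: [0.998, -0.062, 0.0, 0.0]
ft_force: [0.5, 0.3, 1.6]
finger_gap: 0.0005
grasp_force: 0.0
```

Call:
drive_tool(
  steps=[
    [0,0,0.1,0,0,0,-1],
    [0,0,0,0,0,0,-1],
    [0,0,0,0,0,0,-1],
  ],
)

```text
t: 4.75
tcp_pos: [0.4474, -0.0224, 0.0907]
orientation: [0.998, -0.062, 0.0, 0.0]
ft_force: [0.6, 0.0, 0.6]
finger_gap: 0.0005
grasp_force: 0.6
```

Low force below strip level, so the fingers are in the pad. Pressing on.

Call:
drive_tool(
  steps=[
    [0,0,0.1,0,0,0,-1],
    [0,0,0.1,0,0,0,-1],
    [0,0,0,0,0,0,-1],
    [0,0,0,0,0,0,-1],
  ],
)

```text
t: 5.08
tcp_pos: [0.4474, -0.0224, 0.0866]
orientation: [0.998, -0.062, 0.0, 0.0]
ft_force: [-0.3, -0.6, 3.5]
finger_gap: 0.0005
grasp_force: 2.0
```

```bash
python3 - <<'E'
from station import arm
import cv2
s=arm.read_state();print(s["t"],s["tcp_pos"],s["ft_force"])
cv2.imwrite("pics/d.png",cv2.resize(arm.capture("side")["img"][100:380,150:450],(450,420))[...,::-1])
E
```

```text
5.0833 [ 0.4474242  -0.02235652  0.0866315 ] [-0.30550981 -0.56089575  3.50835066]
```

View pics/d.png

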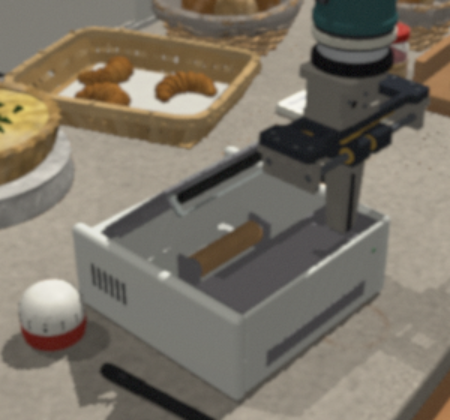

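The cover has sprung up and the fingers are still on the pad. I'll lift and then push the cover's upper edge back along the printer's +x.

Call:
drive_tool(
  steps=[
    [0,0,-1,0,0,0,-1],
    [0,0,-1,0,0,0,-1],
    [0,0,-1,0,0,0,-1],
    [0,0,-1,0,0,0,-1],
    [0,0,-1,0,0,0,-1],
    [0,-0.5,0,0,0,0,-1],
    [0,-0.5,0,0,0,0,-1],
    [0,0,0,0,0,0,-1],
    [0,0,0,0,0,0,-1],
  ],
)

```text
t: 5.88
tcp_pos: [0.4488, -0.0016, 0.1853]
orientation: [0.998, -0.061, -0.001, -0.0]
ft_force: [0.2, 0.8, -0.5]
finger_gap: 0.0009
grasp_force: 0.0
```

Call:
drive_tool(
  steps=[
    [0.6,0,0,0,0,0,-1],
    [0.6,0,0,0,0,0,-1],
    [0.6,0,0,0,0,0,-1],
    [0.6,0,0,0,0,0,-1],
    [0.5,0,0,0,0,0,-1],
    [0.5,0,0,0,0,0,-1],
    [0.5,0,0,0,0,0,-1],
    [0.5,0,0,0,0,0,-1],
    [0,0,0,0,0,0,-1],
  ],
)

```text
t: 6.63
tcp_pos: [0.5345, -0.0133, 0.188]
orientation: [0.998, -0.063, -0.005, 0.001]
ft_force: [-15.3, 0.6, 23.7]
finger_gap: 0.0001
grasp_force: 13.1
```

```bash
python3 - <<'E'
from station import arm
import cv2
s=arm.read_state();print(s["t"],s["tcp_pos"],s["ft_force"])
cv2.imwrite("pics/e.png",cv2.resize(arm.capture("side")["img"][60:380,130:450],(450,450))[...,::-1])
E
```

```text
6.6333 [ 0.53445703 -0.01328913  0.1880261 ] [-15.3197384    0.60222957  23.65651573]
```

View pics/e.png

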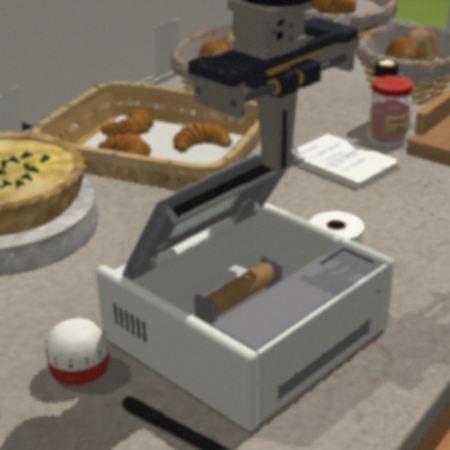

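The tip is sitting on top of the cover edge (24 N upward), so it's too high. I'll back off, let the cover settle and measure the edge.

Call:
drive_tool(
  steps=[
    [0,0,-0.3,0,0,0,-1],
    [-1,0,0,0,0,0,-1],
    [-1,0,0,0,0,0,-1],
    [-1,0,0,0,0,0,-1],
    [-1,0,0,0,0,0,-1],
    [0,0,0,0,0,0,-1],
    [0,0,0,0,0,0,-1],
    [0,0,0,0,0,0,-1],
    [0,0,0,0,0,0,-1],
  ],
)

```text
t: 7.43
tcp_pos: [0.4588, -0.0036, 0.1927]
orientation: [0.998, -0.063, 0.0, -0.0]
ft_force: [0.3, 0.2, 0.3]
finger_gap: 0.0004
grasp_force: 0.0
```

```bash
cat > look.py <<'E'
from station import arm
import cv2,numpy as np,sys
from h import world
s=arm.read_state();print(s["t"],s["tcp_pos"],s["ft_force"])
c=arm.capture("side");w=world(c)
cv2.imwrite(f"pics/{sys.argv[1]}.png",cv2.resize(c["img"][60:380,130:450],(450,450))[...,::-1])
yaw=-.126;R=np.array([[np.cos(yaw),-np.sin(yaw)],[np.sin(yaw),np.cos(yaw)]])
q=(w[...,:2]-(.532,.0433))@R;z=w[...,2]
k=(abs(q[...,0])<.16)&(q[...,1]>.03)&(q[...,1]<.085)&(z>.10)&(z<.24)
for h in np.arange(.105,.235,.01):
    m=k&(abs(z-h)<.005)
    if m.sum()>5: print(round(h,3),m.sum(),np.percentile(q[m][:,0],[2,50,98]).round(3))
E
python3 look.py f
```

```text
7.4333 [ 0.4588464  -0.00358124  0.19267726] [0.27595063 0.21355806 0.27610702]
0.105 45 [0.067 0.074 0.078]
0.115 42 [0.062 0.068 0.071]
0.125 65 [0.058 0.06  0.066]
0.135 31 [0.052 0.055 0.058]
0.145 30 [0.045 0.048 0.052]
0.155 6 [0.041 0.043 0.044]
0.175 82 [-0.003  0.011  0.027]
0.185 352 [-0.004  0.012  0.024]
0.195 178 [0.014 0.017 0.02 ]
```

View pics/f.png

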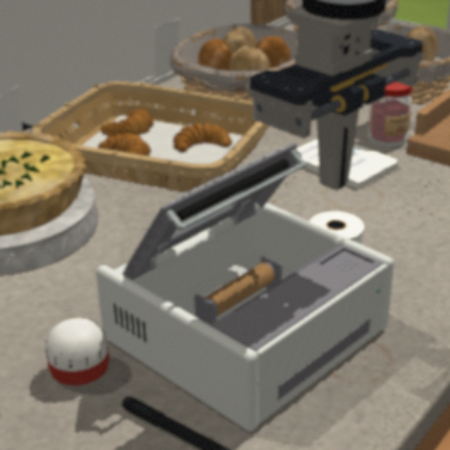

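The cover rests at 1.0 rad. Its edge is at x≈+15, z≈0.197, and a lip hangs down to (-4, 0.175). I'm going in lower, with the tip at z≈0.155, so the finger flank pushes the lip.

Call:
drive_tool(
  steps=[
    [0,0,1,0,0,0,-1],
    [0,0,0.9,0,0,0,-1],
    [0.6,0,0,0,0,0,-1],
    [0.6,0,0,0,0,0,-1],
    [0.6,0,0,0,0,0,-1],
    [0.6,0,0,0,0,0,-1],
    [0.5,0,0,0,0,0,-1],
    [0.5,0,0,0,0,0,-1],
    [0,0,0,0,0,0,-1],
  ],
)

```text
t: 8.23
tcp_pos: [0.5271, -0.0122, 0.1544]
orientation: [0.998, -0.063, 0.001, -0.0]
ft_force: [0.0, 0.6, -0.9]
finger_gap: 0.0003
grasp_force: 0.1
```

Call:
drive_tool(
  steps=[
    [0.5,0,0,0,0,0,-1],
    [0.5,0,0,0,0,0,-1],
    [0,0,0,0,0,0,-1],
  ],
)

```text
t: 8.48
tcp_pos: [0.5472, -0.0148, 0.1548]
orientation: [0.998, -0.063, 0.001, -0.0]
ft_force: [0.8, 0.7, 0.2]
finger_gap: 0.0004
grasp_force: 0.0
```

Call:
drive_tool(
  steps=[
    [0.5,0,0,0,0,0,-1],
    [0.5,0,0,0,0,0,-1],
    [0.5,0,0,0,0,0,-1],
    [0.5,0,0,0,0,0,-1],
    [0.5,0,0,0,0,0,-1],
    [0.5,0,0,0,0,0,-1],
    [0,0,0,0,0,0,-1],
  ],
)

```text
t: 9.07
tcp_pos: [0.6066, -0.0223, 0.1544]
orientation: [0.998, -0.063, 0.001, -0.0]
ft_force: [-0.3, -0.7, 0.4]
finger_gap: 0.0005
grasp_force: 0.0
```

```bash
python3 look.py g
```

```text
9.0667 [ 0.60663549 -0.02229844  0.15441804] [-0.3011298  -0.68596881  0.42495423]
0.105 201 [0.071 0.091 0.094]
0.115 210 [0.066 0.094 0.098]
0.125 219 [0.057 0.098 0.101]
0.135 206 [0.098 0.102 0.105]
0.145 202 [0.102 0.105 0.109]
0.155 211 [0.105 0.109 0.113]
0.165 199 [0.109 0.112 0.116]
0.175 219 [0.112 0.116 0.119]
0.185 164 [0.116 0.119 0.122]
0.195 145 [0.108 0.11  0.123]
0.205 237 [0.102 0.125 0.132]
0.215 88 [0.101 0.104 0.107]
```

View pics/g.png

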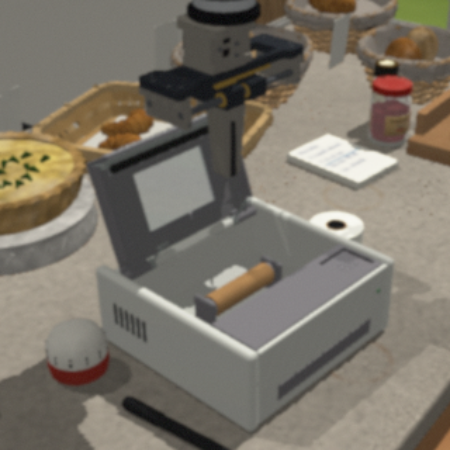

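The cover is past upright (about 1.91 rad) with no contact force. I'm retracting and rechecking.

Call:
drive_tool(
  steps=[
    [-1,0,0,0,0,0,-1],
    [-1,0,0,0,0,0,-1],
    [-1,0,0,0,0,0,-1],
    [-1,0,0,0,0,0,-1],
    [-1,0,-1,0,0,0,-1],
    [-1,0,-1,0,0,0,-1],
    [-1,0,-1,0,0,0,-1],
    [0,0,0,0,0,0,-1],
    [0,0,0,0,0,0,-1],
    [0,0,0,0,0,0,-1],
  ],
)

```text
t: 9.95
tcp_pos: [0.4657, -0.0047, 0.2144]
orientation: [0.998, -0.063, 0.0, 0.0]
ft_force: [0.0, -0.1, -0.1]
finger_gap: 0.0007
grasp_force: 0.0
```

```bash
python3 look.py i
```

```text
9.95 [ 0.46574225 -0.00468695  0.21436861] [ 0.01235539 -0.13626781 -0.08486162]
0.105 219 [0.071 0.093 0.096]
0.115 223 [0.066 0.097 0.102]
0.125 238 [0.058 0.102 0.106]
0.135 218 [0.103 0.107 0.111]
0.145 212 [0.107 0.111 0.115]
0.155 220 [0.112 0.116 0.12 ]
0.165 218 [0.116 0.12  0.125]
0.175 217 [0.122 0.125 0.129]
0.185 131 [0.121 0.128 0.132]
0.195 245 [0.117 0.121 0.14 ]
0.205 164 [0.112 0.116 0.142]
0.215 21 [0.112 0.115 0.116]
```

View pics/i.png

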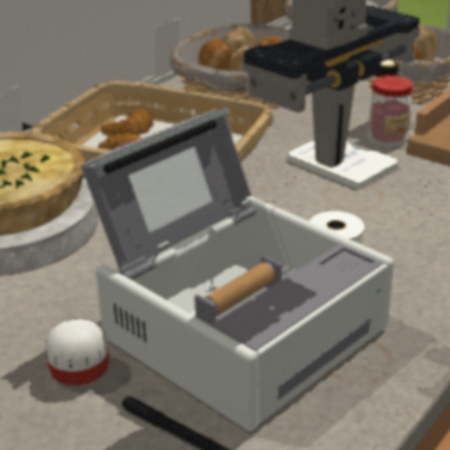

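The slope now gives 2.0 rad, so the cover rests on its stop and the gripper is clear. The roll, pen and timer haven't moved. I'll wait briefly, then hand in.

Call:
drive_tool(
  steps=[
    [0,0,0,0,0,0,-1],
    [0,0,0,0,0,0,-1],
    [0,0,0,0,0,0,-1],
    [0,0,0,0,0,0,-1],
    [0,0,0,0,0,0,-1],
    [0,0,0,0,0,0,-1],
  ],
)

```text
t: 10.5
tcp_pos: [0.4656, -0.0045, 0.2144]
orientation: [0.998, -0.062, -0.0, -0.0]
ft_force: [-0.5, -1.1, -0.3]
finger_gap: 0.0007
grasp_force: 0.0
```

```bash
python3 -c "
from station import arm
print(arm.job_done())"
```

```text
the job is handed in; nothing more can be done
None
```

The job is handed in at about 10.5 s: I pressed the release pad on the rightmost length of the strip and pushed the cover back, and it measured 2.0 rad, open on its stop; the label roll, marker and timer looked unmoved, and no verdict was returned.

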